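# Set the worn frame-sizing gauge to its mark from the home side

### The job

The frame-sizing gauge has play between its crank and its fence. Using only the crank, wind the fence back until it is hard up against its home stop, then wind it forward and leave its pointer in line with the marker's pointer, with the play taken up in the forward direction (that is, come up to the mark from the home side; if you go past it, back off and come up again). Leave the marker and everything else on the bench where it is, and let go.

Things in the scene. Friction and masses are not known exactly. Their poses are not given: they have to be found in the camera images.
- crank_axis (a point): Point on the vertical axis of the gauge's hand crank, 112 mm above the table (mid-height of its grip). Its frame is the gauge's: x from the gauge's front to its back, y along the fence's travel away from home, z up; the gauge is fixed to the table, turned up to 13 degrees. The blue housing under the crank is 130 x 150 mm, its top 62 mm above the table.
- shelf_edge (a point): Middle of the lower front edge of the plywood shelf fixed over the rear of the crank: 60 mm behind the crank axis (gauge +x), 228 mm above the table; board 280 mm along y, 145 mm deep, saucers on top. An upright gripper fouls it when the grip is at the rear of its circle; a tool leaning about 35 degrees, wrist towards the gauge's front, clears it all round.
- knob: Origin: centre of the crank's upright round black grip, 22 mm diameter, 60 mm high (82 to 142 mm above the table), spinning freely on its own axis, 55 mm from the crank axis, 5 to 6 N to move. Counter-clockwise from above drives the fence forward, 20 mm per radian; clockwise drives it home.
- fence_home (a point): Fixed point of the gauge where the fence's pointer tip stands when the fence is at its home stop: 150 mm from the crank axis along gauge y, 88 mm in front of it; axes as the gauge's. There the crank goes solid, its grip about -1.0 rad (give or take the play) from gauge +x about the axis. Forward travel from home is 112 mm (5.6 rad).
- crank (a joint): Play of the crank on its shaft, rad: it turns freely between -0.25 and +0.25 without moving the fence. Near +0.25 the play is taken up in the forward (counter-clockwise) direction, near -0.25 in the homeward direction. It stays where it is left.
- fence: The sliding steel fence of the gauge, an upright plate 165 x 10 mm and 58 mm high, standing 22 to 80 mm above the table across the white bed, moved through rack and pinion by the crank; its origin is at table level under its plate, in line with the crank axis in gauge x. Not to be touched.
- fence_tip (a point): Tip of the fence's thin pointer, at the front end of the fence, 34 mm above the table, 88 mm in front of the crank axis (gauge -x).
- mark_tip (a point): Tip of the set marker's thin pointer, 34 mm above the table. The marker is a dark block of 34 x 26 x 22 mm with a small screw knob on the scale along the gauge's front, set somewhere 45 to 95 mm forward of home. Its axes are the gauge's; the fence is on the mark when the two pointers face each other, equal along gauge y.
- mug: Bystander: white mug, 80 mm diameter, 90 mm high, origin under its centre.
- tumbler: Bystander: green glass tumbler, 72 mm diameter, 100 mm high, origin under its centre.
- plate: Bystander: white plate, 170 mm diameter, 22 mm high, origin under its centre.
- jar: Bystander: white jar with wooden cap, 84 mm diameter, 110 mm high, origin under its centre.
- frame: Bystander: small dark picture frame, 150 x 60 x 10 mm, lying on the gauge's bed at the far end wall, origin under its centre.
- tin: Bystander: metal tin, 74 mm diameter, 110 mm high, origin under its centre.

How it is judged:
By the outcome, as a careful person would: the job done as asked, in the order asked, and still so for the second after the job is handed in, with the robot touching nothing.
It also fails if it takes over 54 s, if anything falls off the work surface, if the arm or the gripper's body presses on something with over 40 N, if the wrist force passes 120 N, or if a joint passes its speed limit or range.

### The arm

A 6-joint arm with a two-finger parallel gripper is mounted at the origin on the work surface. World frame = base frame: x ahead of the robot, y to its left, z up, the work surface at z = 0. Lengths are in m, angles in degrees, forces in N, time in s.
With the tool pointing down it reaches from about 0.325 to 0.85 m from the base axis. Payload 15.5 kg.
Tool frame: the origin (TCP) lies midway between the tips of the shut fingers; the grasp point (between the pads) lies 19 mm behind it; z points along the fingers, y is the line along which they close (so a half turn about z gives the same grasp; the last joint's range is limited). The gripper opens to 91 mm and grips with 3 to 60 N. Pads are 32 mm wide; open, the fingers measure 118 mm over their backs; the gripper's body (76 mm by 178 mm) begins 60 mm behind the grasp point.
Start: joints at [-80.014, 28.281, 77.091, -0, 74.628, -5.472], TCP at [0.167, -0.602, 0.214] pointing down, gripper open.
Joint ranges: [-166.48, 166.48], [-47.26, 123.95], [12.59, 153.08], [-70.14, 250.14], [6.76, 159.57], [-176.63, 176.63]. Speed limits (degrees/s): [108.29, 108.29, 147.25, 172.46, 172.46, 172.46].

### API

Orientations are given as a 3x3 rotation matrix whose columns are the frame's x, y, z axes.
In Python, from bench import ctrl gives the robot as it stands. The module is installed in compiled form; this text tells all that it offers. Calls block until the motion is done:
- ctrl.goto(position, orientation): joint-space move of the TCP to a pose.
- ctrl.move_l(position, vel=0.15, ori=None, contact_N=None): straight line of the TCP; ori=None keeps the orientation; vel is the mean speed in m/s. With contact_N (N) it stops when the force on the tool has changed by that much, and returns True; else False.
- ctrl.movej(angles): joint-space move.
- ctrl.command_gripper(opening): opening from 0.0 (shut) to 1.0 (fully open); the grip force is fixed at half the most; returns when the fingers have stopped.
- ctrl.sleep(seconds).
- ctrl.ik(position, orientation): joint angles nearest the present ones, or None.
- ctrl.read_camera(name): name is "side" or "top" or "wrist"; returns the picture (400x640x3 uint8, blue, green, red); there is no depth.
- ctrl.camera_params(name): a dict with "fx", "fy", "cx", "cy" (pixels), "D" ([k1, k2, p1, p2, k3] as OpenCV has them; the pictures are not rectified), "pose" (4x4, takes a point from camera to world coordinates); the wrist camera has in their place "T_tool_cam" (4x4, takes a point from camera to tool coordinates, whose origin is the TCP and whose axes are the flange's). Camera axes: x right, y up, looking along -z (the intrinsics and any distortion apply to the point x, -y, -z); pixel columns grow to the right and rows downward; lengths in m; the calibration is good to about 2 mm. A picture is of the moment at which its call begins: read the wrist's pose just before it. camera_params takes no time and is no camera call.
A pose or a line that the arm cannot do raises ctrl.MotionError and nothing moves.
- ctrl.sign_off(): hands the job in; it is judged then, once.
Readings, each from a call of its own:
- ctrl.current_t(): time.
- ctrl.current_q(): joint angles.
- ctrl.current_dq(): joint speeds.
- ctrl.current_effort(): joint torques, N m.
- ctrl.current_tool_pos(): TCP position.
- ctrl.current_eef_rot(): TCP orientation.
- ctrl.current_contact_force(): force on the tool from outside, world axes, zero at the start.
- ctrl.current_wrist_torque(): the same for the moment, N m.
- ctrl.current_grip_width(): opening from 0.0 (shut) to 1.0 (fully open).
- ctrl.current_grasp_force(): force on a finger pad.
Only numpy, scipy, OpenCV 4.12 (cv2) and the standard library are available. Lean on these libraries where they do the work, as an engineer would, in place of code of your own. Each camera call takes 0.05 s, during which the arm holds its last target. There are 200 camera calls.

## Working session

There is one attempt and no reset: what is moved stays moved. The work goes in short steps, each a Python script; the robot and the scene stay as the last script left them, time stands still between calls to the robot, and variables do not carry over. Pictures are saved under pics/ and viewed, at most 10 in all, crops included, and the job is handed in when it is done.

```bash
mkdir -p pics; python3 - <<'E'
from bench import ctrl
import cv2,numpy as np
for n in("side","top"):
    cv2.imwrite(f"pics/{n}0.png",ctrl.read_camera(n)); p=ctrl.camera_params(n); print(n,p["fx"],p["fy"],p["cx"],p["cy"],p["D"]);print(np.round(p["pose"],3))
print(ctrl.camera_params("wrist"), ctrl.current_eef_rot(),ctrl.current_t())
E
```

```text
side 490.35206187977684 490.35206187977684 320.9290079913963 192.82955381447834 [-0.04600963  0.          0.          0.          0.        ]
[[-0.684  0.464 -0.562 -0.192]
 [-0.729 -0.427  0.535  0.724]
 [ 0.008  0.776  0.631  1.032]
 [ 0.     0.     0.     1.   ]]
top 478.72564856090946 478.72564856090946 314.1988443399803 199.41062502336442 [-0.13829538  0.          0.          0.          0.        ]
[[-0.009  0.996 -0.09   0.432]
 [-1.    -0.009 -0.003 -0.013]
 [-0.004  0.09   0.996  1.529]
 [ 0.     0.     0.     1.   ]]
{'fx': 278.48058328713734, 'fy': 278.48058328713734, 'cx': 317.96431262984913, 'cy': 198.45866053748395, 'D': array([-0.04629763,  0.        ,  0.        ,  0.        ,  0.        ]), 'T_tool_cam': array([[ 5.13305902e-05,  9.66320520e-01,  2.57341506e-01,
         7.23449981e-02],
       [ 9.99999960e-01,  2.21565513e-05, -2.82662986e-04,
        -2.90408217e-05],
       [-2.78844843e-04,  2.57341510e-01, -9.66320480e-01,
        -1.70280413e-01],
       [ 0.00000000e+00,  0.00000000e+00,  0.00000000e+00,
         1.00000000e+00]])} [[ 9.63833531e-01  2.66504958e-01 -1.76336766e-04]
 [ 2.66505000e-01 -9.63833031e-01  9.86537004e-04]
 [ 9.29578037e-05 -9.97852074e-04 -9.99999498e-01]] 0.1
```

View pics/top0.png

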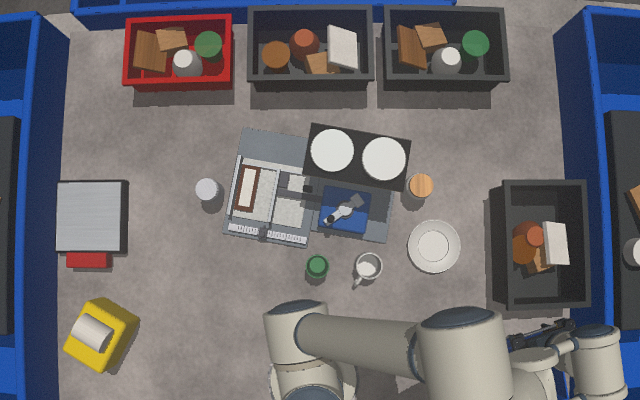

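View pics/side0.png

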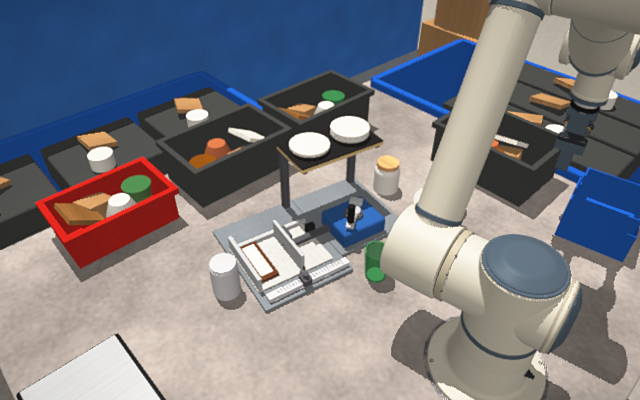

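The top view shows the gauge at about (310,190), with the crank housing at (345,208), the shelf with its two saucers above it, and the scale along the front at about (265,235). In the side view the housing is at (358,222), the fence at (290,240) and the marker at (306,278). I'll enlarge both.

```bash
python3 - <<'E'
import cv2
a=cv2.imread("pics/top0.png")[120:255,220:420]; cv2.imwrite("pics/topc.png",cv2.resize(a,None,fx=4,fy=4,interpolation=cv2.INTER_CUBIC))
a=cv2.imread("pics/side0.png")[180:310,215:415]; cv2.imwrite("pics/sidec.png",cv2.resize(a,None,fx=4,fy=4,interpolation=cv2.INTER_CUBIC))
E
```

```text
(no output)
```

View pics/topc.png

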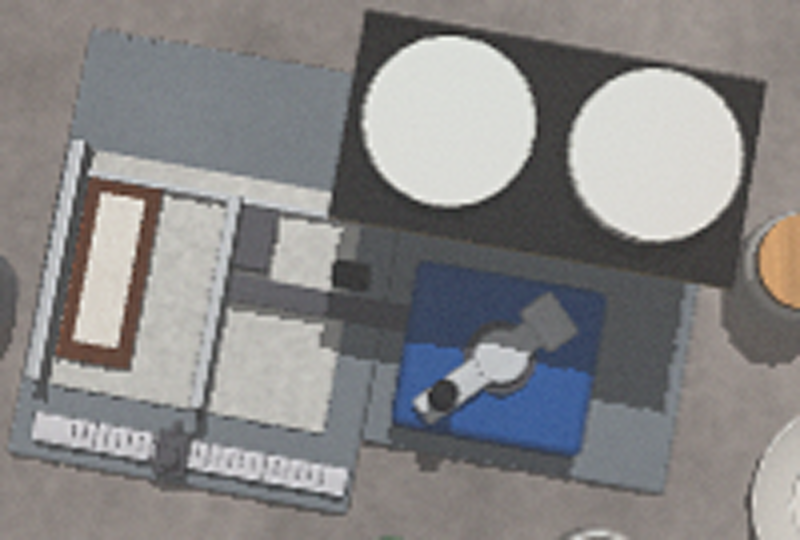

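View pics/sidec.png

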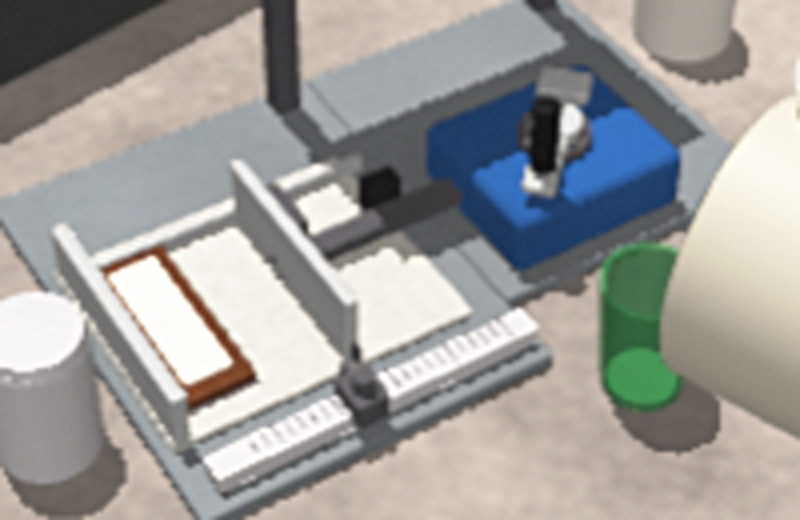

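The top crop shows the hub at px (345,210), the grip at (331.2,218), the housing's front edge running (395,425)→(580,455) in the crop and the shelf's front edge running (330,218)→(728,287) in the crop. The marker is at crop (172,452), with the fence's front end at (200,408).

```bash
cat > h.py <<'E'
from bench import ctrl
import cv2,numpy as np
def ray(cam,uv,Tw=None):
    p=ctrl.camera_params(cam); K=np.array([[p["fx"],0,p["cx"]],[0,p["fy"],p["cy"]],[0,0,1]])
    n=cv2.undistortPoints(np.array([[uv]],float),K,p["D"])[0,0]
    T=p["pose"] if "pose" in p else Tw@p["T_tool_cam"]
    return T[:3,3],T[:3,:3]@np.array([n[0],-n[1],-1])
def pix(cam,uv,z,Tw=None):
    o,d=ray(cam,uv,Tw); return o+d*(z-o[2])/d[2]
def proj(cam,P,Tw=None):
    p=ctrl.camera_params(cam); K=np.array([[p["fx"],0,p["cx"]],[0,p["fy"],p["cy"]],[0,0,1]])
    T=p["pose"] if "pose" in p else Tw@p["T_tool_cam"]
    c=np.linalg.inv(T)@np.append(P,1); return cv2.projectPoints(np.array([[c[0],-c[1],-c[2]]]),np.zeros(3),np.zeros(3),K,p["D"])[0].ravel()
def tool():
    T=np.eye(4);T[:3,:3]=ctrl.current_eef_rot();T[:3,3]=ctrl.current_tool_pos();return T
E
python3 - <<'E'
from h import *
t=lambda u,v:(220+u/4,120+v/4)
s=lambda u,v:(215+u/4,180+v/4)
def P(n,c,uv,z): r=pix(c,(t if c=="top" else s)(*uv),z); print(n,c,np.round(r,4)); return r
a=P("shL","top",(330,218),.24);b=P("shR","top",(728,287),.24); print(np.linalg.norm(a-b),np.degrees(np.arctan2(-(a-b)[0],(a-b)[1])))
for n,c in(("BL",(393,427)),("BR",(580,455)),("TR",(606,294)),("TL",(418,263))):P(n,"top",c,.062)
for n,c in(("FL",(520,235)),("FR",(678,155)),("BL",(430,130))):P(n,"side",c,.062)
P("hub","top",(500,362),.085);P("knobtop","top",(443,394),.142)
P("hub","side",(570,128),.085);P("knobtop","side",(546,103),.142)
P("fence front top","top",(205,405),.08);P("","side",(350,300),.08)
P("fence back top","top",(236,200),.08);P("","side",(237,163),.08)
P("marker","top",(172,435),.034);P("marker","side",(357,362),.034)
P("scaleL","top",(33,425),.022);P("scaleR","top",(347,482),.022)
E
```

```text
shL top [0.6177 0.0224 0.24  ]
shR top [ 0.5681 -0.2476  0.24  ]
0.2745252090048394 -10.411817013603436
BL top [ 0.4814 -0.0198  0.062 ]
BR top [ 0.4585 -0.1628  0.062 ]
TR top [ 0.5822 -0.1851  0.062 ]
TL top [ 0.6076 -0.0403  0.062 ]
FL side [ 0.4778 -0.0082  0.062 ]
FR side [ 0.4577 -0.1537  0.062 ]
BL side [ 0.602  -0.0382  0.062 ]
hub top [ 0.529 -0.101  0.085]
knobtop top [ 0.5023 -0.0559  0.142 ]
hub side [ 0.5154 -0.0969  0.085 ]
knobtop side [ 0.5024 -0.0544  0.142 ]
fence front top top [0.4987 0.1226 0.08  ]
 side [0.4989 0.1326 0.08  ]
fence back top top [0.6553 0.0987 0.08  ]
 side [0.6551 0.1026 0.08  ]
marker top [0.4775 0.1528 0.034 ]
marker side [0.486  0.1386 0.034 ]
scaleL top [0.4865 0.2645 0.022 ]
scaleR top [0.4399 0.0165 0.022 ]
```

```bash
cat >> h.py <<'E'
yaw=np.radians(-10.); A=np.array([.531,-.100,0])
X=np.array([np.cos(yaw),np.sin(yaw),0]);Y=np.array([-np.sin(yaw),np.cos(yaw),0]);Z=np.array([0,0,1.])
def G(p): d=np.asarray(p)-A; return np.array([d@X,d@Y,p[2]])
def W(x,y,z): return A+x*X+y*Y+z*Z
RD=np.c_[X,-Y,-Z]
def lean(s=-1,a=35):
    a=np.radians(a); z=np.sin(a)*X-np.cos(a)*Z; y=s*Y; return np.c_[np.cross(y,z),y,z]
def snap(n):
    T=tool(); im=ctrl.read_camera("wrist"); cv2.imwrite(f"pics/{n}.png",im); np.save(f"pics/{n}.npy",T); return im,T
E
python3 - <<'E'
from h import *
for s in(-1,1):
  for an in(0,90,180,270):
    c=np.radians(an); R=lean(s); g=W(.055*np.cos(c),.055*np.sin(c),.118)
    print(s,an,np.round(ctrl.ik(g+.019*R[:,2],R),0) if ctrl.ik(g+.019*R[:,2],R) is not None else None)
ctrl.goto([.33,-.38,.34],RD)
ctrl.goto(W(-.095,.23,.34),RD)
ctrl.move_l(W(-.095,.23,.15),vel=.3)
snap("w1"); print(ctrl.current_t())
E
```

```text
-1 0 None
-1 90 [-12.  27. 125. 172.   8. -84.]
-1 180 [-23.  26. 133. 151.  15. -73.]
-1 270 [-30.  27. 125. 117.  12. -44.]
1 0 None
1 90 [-12.  27. 125. 172.   8.  96.]
1 180 [-23.  26. 133. 151.  15. 107.]
1 270 [-30.  27. 125. 117.  12. 136.]
4.05
```

View pics/w1.png

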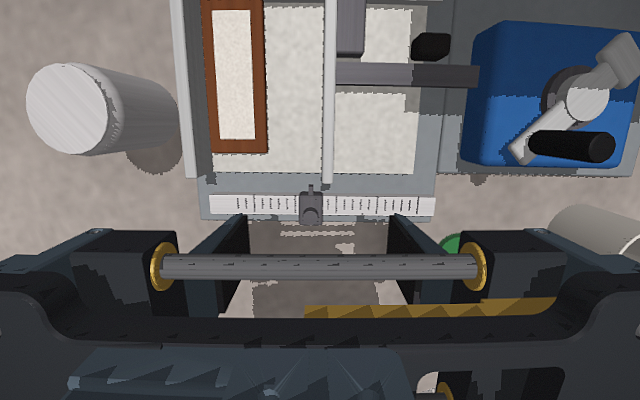

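The wrist view shows the marker's pointer at about (311,185), the fence's front end at (327,185), the crank hub at (585,97) and the grip at about (570,147). The plain 35° lean puts joint 5 near its limit, so I'll refine the gauge geometry and search for lean azimuths.

```bash
python3 - <<'E'
from h import *
a=cv2.imread("pics/w1.png")[140:240,250:390]; cv2.imwrite("pics/w1c.png",cv2.resize(a,None,fx=5.5,fy=5.5,interpolation=cv2.INTER_CUBIC))
T=np.load("pics/w1.npy")
for n,uv,z in(("hub",(585,97),.09),("scaleL",(210,213),.022),("scaleR",(432,215),.022),("fence front top",(327,184),.08),("fence back/top",(330,0),.08)):
    r=pix("wrist",uv,z,T);print(n,np.round(r,4),np.round(G(r),4))
def clear(R,g):
    P=[]
    for k in np.linspace(.06,.26,11):
        for u in np.linspace(-.038,.038,5):
            for v in np.linspace(-.089,.089,9): P.append(g-k*R[:,2]+u*R[:,0]+v*R[:,1])
    for k in np.linspace(-.019,.06,5):
        for v in(-.059,.059):
            for u in(-.016,.016): P.append(g-k*R[:,2]+u*R[:,0]+v*R[:,1])
    C=[g-.15*R[:,2]+.072*R[:,0]+u*R[:,0]+v*R[:,1] for u in(-.02,.02) for v in(-.03,.03)]
    P=np.array([G(p) for p in P+C]); 
    m=(P[:,2]>.215)&(P[:,2]<.28)&(abs(P[:,1])<.15)
    return (.06-P[m,0].max()) if m.any() else 1, P[:,2].min()
res=[]
for s in(-1,1):
 for a in(28,35,42,50):
  for b in range(-75,76,15):
    aa,bb=np.radians([a,b]); d=np.cos(bb)*X+np.sin(bb)*Y; z=np.sin(aa)*d-np.cos(aa)*Z; y=s*np.cross(Z,d); R=np.c_[np.cross(y,z),y,z]
    Q=[];ok=True;cl=1;zm=1
    for th in np.arange(-1.4,3.8,.2):
        g=W(.055*np.cos(th),.055*np.sin(th),.118); q=ctrl.ik(g+.019*R[:,2],R)
        if q is None: ok=False;break
        Q.append(q); c,zz=clear(R,g); cl=min(cl,c);zm=min(zm,zz)
    if not ok: continue
    Q=np.array(Q); res.append((cl,s,a,b,zm,np.abs(np.diff(Q,axis=0)).max(),Q[:,4].min(),Q[:,3].min(),Q[:,3].max(),Q[:,5].min(),Q[:,5].max()))
for r in sorted(res,reverse=True)[:28]: print(np.round(r,3).tolist())
E
```

```text
hub [ 0.5358 -0.091   0.09  ] [0.0031 0.0097 0.09  ]
scaleL [0.4756 0.2677 0.022 ] [-0.1184  0.3525  0.022 ]
scaleR [0.4293 0.0195 0.022 ] [-0.1209  0.1     0.022 ]
fence front top [0.4979 0.1311 0.08  ] [-0.0727  0.2219  0.08  ]
fence back/top [0.6403 0.1047 0.08  ] [0.0721 0.2205 0.08  ]
[0.072, 1.0, 50.0, 0.0, 0.094, 2.81, 36.68, 154.301, 177.635, 85.8, 95.772]
[0.072, -1.0, 50.0, 0.0, 0.094, 2.81, 36.68, 154.301, 177.635, -94.2, -84.228]
[0.047, 1.0, 50.0, 15.0, 0.094, 2.619, 37.942, 122.886, 147.567, 85.105, 106.707]
[0.047, -1.0, 50.0, 15.0, 0.094, 2.619, 37.942, 122.886, 147.567, -94.895, -73.293]
[0.047, 1.0, 50.0, -15.0, 0.094, 2.663, 34.963, 185.334, 210.121, 80.963, 91.936]
[0.047, -1.0, 50.0, -15.0, 0.094, 2.663, 34.963, 185.334, 210.121, -99.037, -88.064]
[0.044, 1.0, 42.0, 0.0, 0.093, 3.642, 17.977, 144.917, 176.749, 91.492, 108.665]
[0.044, -1.0, 42.0, 0.0, 0.093, 3.642, 17.977, 144.917, 176.749, -88.508, -71.335]
[0.019, 1.0, 42.0, 15.0, 0.093, 3.253, 23.249, 108.177, 138.48, 102.19, 128.15]
[0.019, -1.0, 42.0, 15.0, 0.093, 3.253, 23.249, 108.177, 138.48, -77.81, -51.
[... 781 characters left out ...]
538, 30.941, 81.557, 104.615, 115.085, 138.647]
[-0.006, -1.0, 42.0, 30.0, 0.093, 2.538, 30.941, 81.557, 104.615, -64.915, -41.353]
[-0.01, 1.0, 50.0, 45.0, 0.094, 1.946, 47.266, 72.158, 88.614, 110.064, 128.486]
[-0.01, -1.0, 50.0, 45.0, 0.094, 1.946, 47.266, 72.158, 88.614, -69.936, -51.514]
[-0.017, 1.0, 35.0, 30.0, 0.093, 2.721, 24.836, 64.626, 85.106, 137.91, 161.482]
[-0.017, -1.0, 35.0, 30.0, 0.093, 2.721, 24.836, 64.626, 85.106, -42.09, -18.518]
[-0.028, 1.0, 28.0, -30.0, 0.094, 2.383, 14.709, -61.429, -39.484, -27.672, -0.153]
[-0.028, -1.0, 28.0, 30.0, 0.094, 2.624, 23.442, 44.074, 58.434, -14.66, 7.377]
[-0.031, 1.0, 42.0, 45.0, 0.093, 1.921, 39.956, 63.72, 78.584, 125.1, 142.565]
```

View pics/w1c.png

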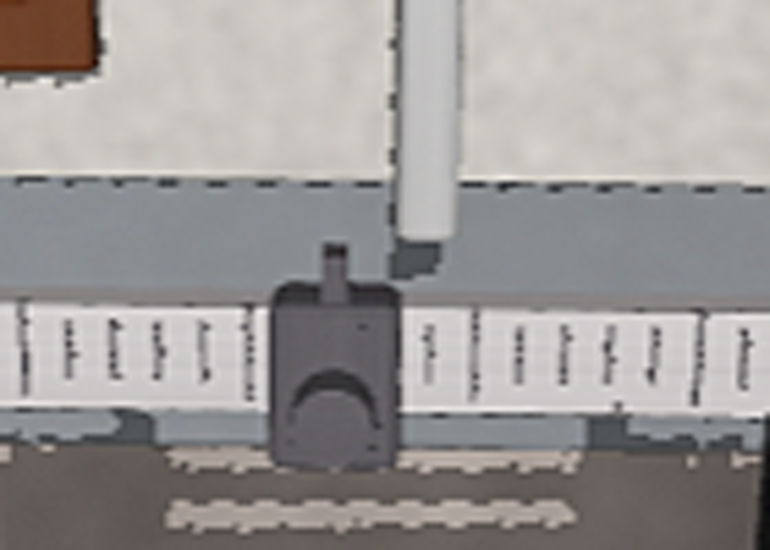

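In the crop, the marker's pointer tip is at (335,245), i.e. px (310.9,184.5), and the fence plate hides its own pointer (plate centre px 327.6). A 42° lean with the wrist straight towards the front reaches the whole arc and clears the shelf. Next I'll go to a back-off pose and check the grip from close by.

```bash
cat >> h.py <<'E'
R=lean(-1,42)
def tcp(g): return np.asarray(g)+.019*R[:,2]
E
python3 - <<'E'
from h import *
g=np.array([.5023,-.055,.120])
ctrl.move_l(W(-.13,.2,.34),vel=.3)
p=tcp(g)-.10*R[:,2]; ctrl.goto(p+[-.02,0,.12],R); print(ctrl.current_t(),np.round(ctrl.current_q()))
ctrl.move_l(p,vel=.2); im,T=snap("w2"); print(ctrl.current_t())
for z in(.142,.082): print(proj("wrist",[g[0],g[1],z],T))
E
```

```text
5.9083 [-19.  -9. 127.  17.  22.  68.]Traceback (most recent call last):
  File "<stdin>", line 5, in <module>
bench.MotionError: the arm cannot follow that straight line within its joint ranges
```

```bash
python3 - <<'E'
from h import *
g=np.array([.5023,-.055,.120])
for b in(0,.03,.06,.08,.1): print(b,np.round(ctrl.ik(tcp(g)-b*R[:,2],R),0))
p=tcp(g)-.08*R[:,2]; q=ctrl.ik(p,R)
ctrl.movej(q); im,T=snap("w2"); print(ctrl.current_t(),np.round(ctrl.current_q()))
for b in(0,.03,.06): print(b,np.round(ctrl.ik(tcp(g)-b*R[:,2],R),0))
for z in(.142,.082): print(proj("wrist",[g[0],g[1],z],T))
E
```

```text
0 [-15.  31. 136. 173.  29. -88.]
0.03 [-16.  26. 138. 171.  26. -86.]
0.06 [-16.  21. 139. 169.  22. -84.]
0.08 [-17.  17. 139. 166.  19. -82.]
0.1 [-17.  13. 139. 161.  15. -77.]
8.275 [-17.  17. 139. 166.  19. -82.]
0 [-15.  31. 136. 173.  29. -88.]
0.03 [-16.  26. 138. 171.  26. -86.]
0.06 [-16.  21. 139. 169.  22. -84.]
[318.09195137 198.95253063]
[318.06641454 226.43291913]
```

View pics/w2.png

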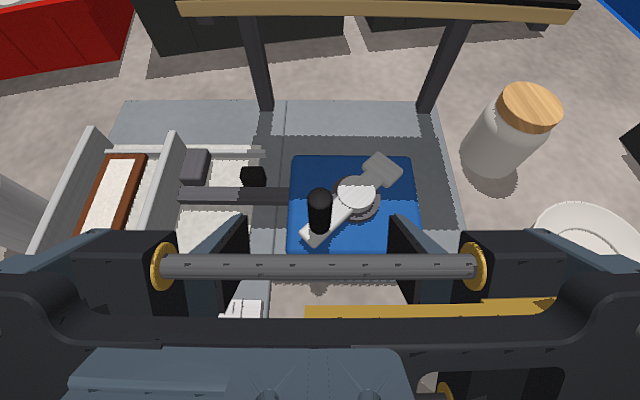

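The grip's top is at (319.5,193) and its bottom at (321,230), within about 2 px of my prediction. The housing top's corners are at (290,157), (411,157), (423,250) and (285,252), and the hub is at (357,189). I'll refine the axis.

```bash
python3 - <<'E'
from h import *
T=np.load("pics/w2.npy")
P=[pix("wrist",c,.062,T) for c in((290,157),(411,157),(423,250),(285,252))]
print(np.round(P,4),"ctr",np.mean(P,0),[np.linalg.norm(P[i]-P[(i+1)%4]) for i in range(4)])
k=pix("wrist",(319.5,193.5),.142,T);print("knob",k)
for z in(.082,.09,.1):
    h=pix("wrist",(357,188),z,T);print(z,h,np.linalg.norm((h-k)[:2]))
E
```

```text
[[ 0.6049 -0.0384  0.062 ]
 [ 0.5796 -0.1841  0.062 ]
 [ 0.4653 -0.1587  0.062 ]
 [ 0.4883 -0.0181  0.062 ]] ctr [ 0.53450918 -0.09982067  0.062     ] [np.float64(0.14796590325884976), np.float64(0.11702226502470264), np.float64(0.142382711548514), np.float64(0.11838323533507206)]
knob [ 0.5069728 -0.056978   0.142    ]
0.082 [ 0.53814478 -0.10337749  0.082     ] 0.055898162213527905
0.09 [ 0.5339502  -0.10133384  0.09      ] 0.05191551050837984
0.1 [ 0.52870697 -0.09877928  0.1       ] 0.04711391358357003
```

```bash
cat >> h.py <<'E'
A=np.array([.5325,-.1015,0])
def grip(th,off=0): return tcp(W(.055*np.cos(th),.055*np.sin(th),.120)+off)
def fr(th):
    F=ctrl.current_contact_force(); r=np.cos(th)*X+np.sin(th)*Y; t=-np.sin(th)*X+np.cos(th)*Y
    return np.array([F@r,F@t,F[2]])
def wind(th,end,off,step=.2,vel=.08,stop=None,show=True):
    """turn the grip to angle end, easing radial force; stop: tangential force that ends it"""
    s=np.sign(end-th); log=[]
    while abs(end-th)>1e-6:
        th+=s*min(step,abs(end-th)); ctrl.move_l(grip(th,off),vel=vel)
        f=fr(th); log.append([th,*f]); r=np.cos(th)*X+np.sin(th)*Y
        off=off+np.clip(5e-5*f[0],-5e-4,5e-4)*r
        if np.linalg.norm(f)>70 or (stop and abs(f[1])>stop): break
    if show: print(np.round(log,2).tolist(),"off",np.round(off*1e3,1),"t",round(ctrl.current_t(),2))
    np.savez("st.npz",th=th,off=off); return th,off
def state(): d=np.load("st.npz"); return float(d["th"]),d["off"]
E
python3 - <<'E'
from h import *
th=np.radians(132); print(fr(th))
ctrl.move_l(grip(th),vel=.1,contact_N=15)
print(ctrl.current_t(),fr(th)); ctrl.command_gripper(0.)
print(ctrl.current_t(),ctrl.current_grip_width()*91,ctrl.current_grasp_force(),fr(th),np.round(ctrl.current_tool_pos()-grip(th),4))
wind(th,th-.45,np.zeros(3),.15)
E
```

```text
[ 0.9751708  -0.17224548  0.62993713]
9.2333 [0.23506517 0.531877   0.05524368]
10.3 21.758977903068295 29.994969964027405 [-3.18516865  3.16601376 -0.8163188 ] [-0.0001 -0.0002 -0.    ]
[[2.15, -2.81, -1.21, -3.16], [2.0, 0.08, -0.33, -0.07], [1.85, 3.32, 0.04, 0.85]] off [0. 0. 0.] t 11.05
```

```bash
python3 - <<'E'
from h import *
th,off=state()
th,off=wind(th,-.8,off,.2,.1,25)
if th<-.79: wind(th,-1.7,off,.05,.06,22)
print(ctrl.current_grip_width()*91, ctrl.current_tool_pos()-grip(*state()))
E
```

```text
[[1.65, 4.82, 0.48, 1.41], [1.45, 3.98, 0.12, 1.25], [1.25, 4.88, -0.05, 1.89], [1.05, 3.75, 0.26, 1.39], [0.85, 3.35, -0.59, 0.23], [0.65, 2.32, -0.14, 0.12], [0.45, 3.33, -0.45, 1.19], [0.25, 3.2, -0.87, 0.7], [0.05, 2.16, 0.0, 1.24], [-0.15, 2.88, -1.01, 0.56], [-0.35, 2.94, -0.17, 1.15], [-0.55, 3.59, 0.78, 1.47], [-0.75, 3.54, -0.7, 2.12], [-0.8, 0.92, 2.89, 0.63]] off [1.5 0.6 0. ] t 14.66
[[-0.85, -0.02, 4.23, 1.15], [-0.9, -0.46, 3.58, 1.75], [-0.95, 1.35, 3.07, 1.88], [-1.0, 0.5, 2.77, 1.68], [-1.05, 0.63, 3.09, 2.05], [-1.1, 0.54, 2.66, 1.77], [-1.15, 0.88, 2.89, 1.63], [-1.2, 0.72, 2.07, 2.58], [-1.25, 1.2, 2.07, 2.89], [-1.3, -2.26, 10.09, -3.1], [-1.35, -6.93, 23.03, -9.6]] off [1.6 0.8 0. ] t 17.41
21.330510604204385 [ 1.79742496e-03 -5.50306777e-05  4.80643279e-04]
```

```bash
python3 - <<'E'
from h import *
T=np.load("pics/w1.npy")
m=G(pix("wrist",(310.9,184.5),.034,T)); f=G(pix("wrist",(327.6,184),.08,T)); h=G(pix("wrist",(585,97),.09,T)); print(m,f,h,"travel",m[1]-.15)
T=np.load("pics/w2.npy")
for uv in((172,131),): print(G(pix("wrist",uv,.08,T)))
th,off=state(); th,off=wind(th,-.5,off+0,.2,.08,30)
E
```

```text
[-0.08501025  0.23857524  0.034     ] [-0.07480596  0.22257963  0.08      ] [0.0011354  0.01073402 0.09      ] travel 0.08857523944319967
[0.08691109 0.21902865 0.08      ]
[[-1.15, 2.9, -0.11, 4.65], [-0.95, 0.34, -0.33, 4.7], [-0.75, -1.83, 0.06, 5.46], [-0.55, -2.25, 1.03, 6.91], [-0.5, -3.35, -0.99, 6.67]] off [1.4 0.9 0. ] t 18.8
```

```bash
python3 - <<'E'
from h import *
th,off=state(); th,off=wind(th,3.18,off,.2,.1,35)
print("track",np.round(ctrl.current_tool_pos()-grip(th,off),4))
ctrl.command_gripper(0.75); ctrl.move_l(grip(th,off)-.08*R[:,2],vel=.2)
print(ctrl.current_t())
for z in(.2,.13,.12): print(ctrl.ik(W(-.16,.225,z),RD))
ctrl.goto(W(-.16,.225,.2),RD); ctrl.move_l(W(-.16,.225,.12),vel=.2)
im,T=snap("w3"); print(ctrl.current_t()); uv=proj("wrist",W(-.088,.235,.034),T);print(uv)
u,v=uv.astype(int); cv2.imwrite("pics/w3c.png",cv2.resize(im[max(v-60,0):v+60,u-80:u+80],None,fx=5,fy=5,interpolation=cv2.INTER_CUBIC)); print(u-80,max(v-60,0))
E
```

```text
[[-0.3, -2.77, 0.51, 6.24], [-0.1, -3.29, -0.28, 7.91], [0.1, -3.17, 0.52, 7.49], [0.3, -2.7, -0.13, 7.84], [0.5, -3.76, 0.09, 7.53], [0.7, -3.4, 1.85, 6.92], [0.9, -3.73, 0.63, 6.15], [1.1, -4.04, -0.17, 5.56], [1.3, -2.6, -0.43, 5.2], [1.5, -1.28, -0.72, 5.15], [1.7, 1.43, -0.14, 3.85], [1.9, 2.45, 1.08, 5.09], [2.1, 2.31, 0.34, 3.9], [2.3, 1.59, 0.12, 5.05], [2.5, 1.59, -0.81, 4.63], [2.7, 2.21, 1.14, 3.89], [2.9, 0.62, -0.03, 3.23], [3.1, 2.07, -0.07, 2.36], [3.18, -0.58, -3.12, 1.45]] off [-0.2  0.9  0. ] t 23.7
track [ 0.      0.0002 -0.    ]
25.0917
[ 1.18630124e+01  1.44416563e+01  1.03019489e+02 -2.54444375e-14
  6.25388550e+01  1.11863012e+02]
[ 1.18630124e+01  2.05750935e+01  1.08204376e+02 -2.54444375e-14
  5.12205303e+01  1.11863012e+02]
[ 1.18630124e+01  2.15611386e+01  1.08853388e+02 -2.54444375e-14
  4.95854735e+01  1.11863012e+02]
28.5083
[306.70301899 125.08670429]
226 65
```

View pics/w3c.png

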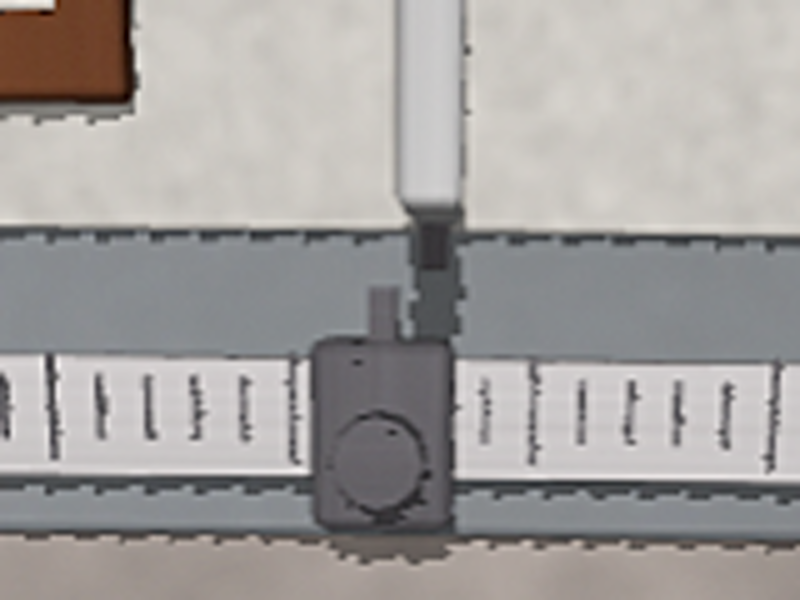

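The marker's pointer tip is at crop (384,287) and the fence's pointer tip at (433,270), so the fence is short of the mark, as intended.

```bash
python3 - <<'E'
from h import *
T=np.load("pics/w3.npy")
f=lambda u,v:(226+u/5-.4,65+v/5-.4)
m=G(pix("wrist",f(384,287),.034,T)); e=G(pix("wrist",f(433,270),.034,T)); print(m,e,m[1]-e[1])
d=m[1]-e[1]; th,off=state(); print(th+d/.02)
# regrasp at the same place
ctrl.move_l(W(-.16,.225,.2),vel=.3)
p=grip(th,off)-.08*R[:,2]; j=ctrl.ik(p,R); print(np.round(j)); ctrl.movej(j)
ctrl.move_l(grip(th,off),vel=.12,contact_N=15); ctrl.command_gripper(0.)
print(ctrl.current_t(),fr(th),ctrl.current_grip_width()*91)
wind(th,th+d/.02,off,.1,.06,35); ctrl.sleep(.2); print(fr(state()[0]))
E
```

```text
[-0.08531642  0.23881248  0.034     ] [-0.08238931  0.23005859  0.034     ] 0.008753892892541165
3.6176946446270586
[-29.  17. 142. 146.  23. -72.]
33.3333 [ 0.01252966 -1.37459846  1.00940422] 21.252138186092925
[[3.28, -0.58, -3.64, 0.96], [3.38, 1.29, -1.5, 2.27], [3.48, 1.35, -2.53, 2.37], [3.58, 2.03, -0.78, 3.21], [3.62, 1.64, -3.26, 3.56]] off [-0.5  0.9  0. ] t 34.58
[ 1.52279212 -4.4740389   3.73318678]
```

```bash
python3 - <<'E'
from h import *
th,off=state()
ctrl.command_gripper(0.75); ctrl.move_l(grip(th,off)-.08*R[:,2],vel=.2)
ctrl.goto(W(-.16,.238,.2),RD); ctrl.move_l(W(-.16,.238,.12),vel=.2)
im,T=snap("w4"); print(ctrl.current_t()); u,v=proj("wrist",W(-.087,.238,.034),T).astype(int)
cv2.imwrite("pics/w4c.png",cv2.resize(im[v-38:v+37,u-50:u+50],None,fx=8,fy=8,interpolation=cv2.INTER_CUBIC)); print(u-50,v-38)
E
```

```text
39.5833
267 85
```

View pics/w4c.png

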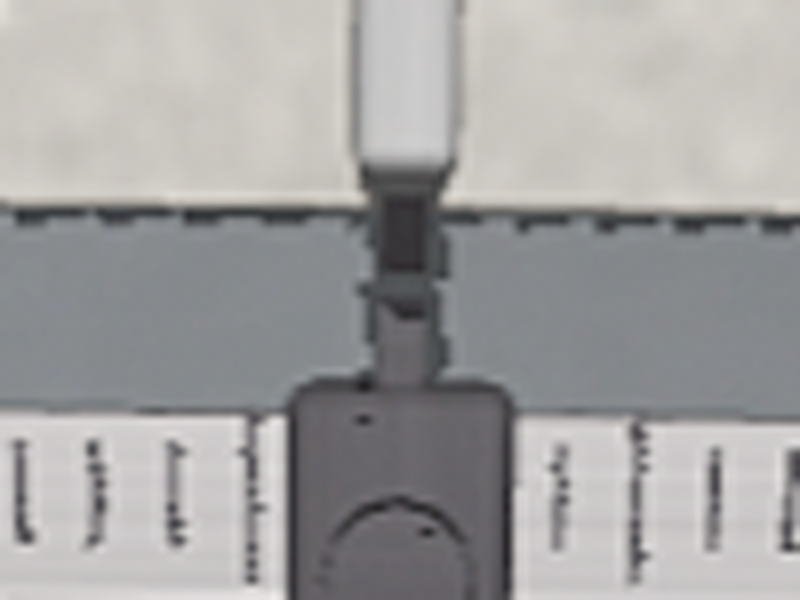

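The fence's pointer (centre u≈404) and the marker's pointer (centre u≈404) face each other to within about 0.3 mm. The last move was forward, the gripper is open and the robot is clear of everything.

```bash
python3 -c "
from bench import ctrl
print(ctrl.sign_off())"
```

```text
the job is handed in; nothing more can be done
None
```

I wound the fence back until it was hard against its home stop, then brought it forward onto the mark, with the pointers in line to about 0.3 mm in the last wrist picture; I let go and handed the job in at about 40 s, and although the last move was forward against resistance, I did not re-check the play after releasing the grip.

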